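Load a slide carrier into the tilted dock of a slide scanner

TASK

Pick up the aluminium slide carrier by its rib, lay it gently and flat on the upper half of the dock's tilted plate, and let go so that it slides down by its own weight along the fence and comes to rest against the sprung roller. Then, with the fingers, gently push it on down the slope past the roller until it is fully home, its end touching the brass stop screw and its side the fence, and leave it there. Do not press it hard against the stop, and leave the other things on the bench alone.

Things in the scene. Friction and masses are not known exactly. Their poses are not given: they have to be found in the camera images.
- carrier: Slide carrier, loose, about 0.2 kg: aluminium plate 90 long (x) x 76 wide (y) x 10 thick, corners cut at 45 degrees by 10 mm, two glass slides on top, and along its middle an upright grip rib 50 (x) x 12 (y) x 30 tall (top 40 above the underside). Symmetric: goes in either way round. Origin: centre of its underside, z out of the top. Home: origin at (46 to 67, 38, 0) mm in the deck's frame.
- deck: Tilted plate of the fixed dock, polished, slippery, 210 x 112 mm, falling 20 degrees along its length and 6 degrees sideways towards its lowest corner. Origin on the surface in that locating corner; x runs up the slope along the side fence, y across the plate away from the fence, z is the plate's normal. Side fence: steel bar 9 high, 10 thick, its face on the line y = 0.
- end_stop: End stop: steel bar 9 high, 10 thick across the foot of the slope, face on the deck's x = 0; same frame. Through it at y = 38 goes a 10 mm brass stop screw, locked, standing out 1 to 22 mm (differs each time, not measured): the carrier must touch its tip. Over 20 N on it is too hard. Past the roller, friction of about 2 N holds the carrier where it is left, so push until the stop is felt.
- roller (a joint): Sprung roller (m, 0 = out, grows to 0.009 as pushed back in +y): pin of 10 diameter, 10 high, at (38, 75.5) mm in the deck's frame, 3 to 5 N; black housing at x 23 to 53, y 95 to 107, 12 high. A carrier let go higher up slides until its cut corner meets it, with its origin at x = 81, 14 to 35 mm short of home; about 5 to 10 N down the slope, low on the carrier's upper edge, drives it past.
- petri_dish: Bystander: flat round clear dish, 60 diameter, 15 high; origin at the centre of its underside.
- oil_bottle: Bystander: small amber bottle, 28 diameter, 55 high; origin at the centre of its underside.
- stain_jar: Bystander: clear jar with a white lid, 60 diameter, 90 high; origin at the centre of its underside.
Mind the look-alikes: they are no part of the job. There is more than one size of the carrier; the job needs the smallest.

How it is judged:
By the outcome, as a careful person would: the job done as asked, in the order asked, and still so for the second after the job is handed in, with the robot touching nothing.
It also fails if it takes over 67 s, if anything falls off the work surface, if the arm or the gripper's body presses on something with over 40 N, if the wrist force passes 120 N, or if a joint passes its speed limit or range.

ROBOT

A 6-joint arm with a two-finger parallel gripper is mounted at the origin on the work surface. World frame = base frame: x ahead of the robot, y to its left, z up, the work surface at z = 0. Lengths are in m, angles in rad, forces in N, time in s.
With the tool pointing down it reaches from about 0.3 to 0.875 m from the base axis. Payload 6.4 kg.
Tool frame: the origin (TCP) lies midway between the tips of the shut fingers; the grasp point (between the pads) lies 19 mm behind it; z points along the fingers, y is the line along which they close (so a half turn about z gives the same grasp; the last joint's range is limited). The gripper opens to 85 mm and grips with 20 to 120 N. Pads are 22 mm wide; open, the fingers measure 114 mm over their backs; the gripper's body (76 mm by 85 mm) begins 54 mm behind the grasp point. The pads swing forward as they close: fully open they stand 13 mm farther back than shut.
Start: joints at [-1.381, 0.181, 1.607, -0, 1.354, -0.206], TCP at [0.222, -0.531, 0.231] pointing down, gripper open.
Joint ranges: [-2.99, 2.99], [-0.89, 2.07], [0.3, 2.58], [-1.14, 4.28], [0, 2.63], [-3.12, 3.12]. Speed limits (rad/s): [2.57, 2.57, 3.01, 3.14, 3.14, 3.14].

INTERFACE

Orientations are given as a unit quaternion [w, x, y, z].
In Python, from bench import sensors, vision, ctrl gives the robot as it stands.
- The arm moves only by the tool carry_out, never from a script. Its argument "deltas" is text: rows parted by semicolons, each of 7 numbers parted by spaces: the shift along the tool's x, y, z in mm, then the turn, a rotation vector about the tool's x, y, z in rad, then the closure, from 0 (fully open) to 1 (shut). In form: tx ty tz ax ay az claw; .... A call has 1 to 12 rows; each row is the pose to reach, as a shift and turn from the pose commanded when the call began, along the tool's axes at that moment; what a row does not reach only later rows make up. A row lasts 1/8 s, in which the tool goes at most 62.5 mm and 10.7 degrees, less where a joint would pass 70% of its speed; a pose out of reach is approached as far as the arm can. A call with a gripper value outside its range is refused whole. The fingers move at their own pace and stop on an object; the grip force is fixed at half the most. Time passes only in rows, so rows that repeat a pose let the fingers close. It gives the time, the measured TCP pose, the force, the opening and the grip force at its end, in the units of the state.
- sensors.get_obs(): the state, without advancing time (a new reading comes with each control period).
- vision.camera(name): name is "side" or "top" or "wrist"; returns the picture (420x560x3 uint8, blue, green, red); there is no depth.
- vision.camera_model(name): a dict with "K" (3x3 intrinsics, pixels), "k1" (the pictures are not rectified: a ray, as slopes to the right and down, at radius r is drawn at 1 + k1 r^2 times it, then the intrinsics apply), "extrinsics" (4x4, takes a point from world to camera coordinates); the wrist camera has in their place "hand_eye" (4x4, takes a point from camera to tool coordinates, whose origin is the TCP and whose axes are the flange's). Camera axes: x right, y down, z forward; pixel columns grow to the right and rows downward; lengths in m; the calibration is good to about 2 mm. A picture is of the moment at which its call begins: read the wrist's pose just before it. camera_model takes no time and is no camera call.
- ctrl.hand_in(): hands the job in; it is judged then, once.
The state is a dict: "time_s": time; "q": joint angles; "dq": joint speeds; "joint_efforts": joint torques, N m; "eef_pos": TCP position; "eef_rot": TCP orientation; "wrist_force": force on the tool from outside, world axes, zero at the start; "torque": the same for the moment, N m; "opening": opening from 0.0 (shut) to 1.0 (fully open); "grasp_force": force on a finger pad.
Only numpy, scipy, OpenCV 4.12 (cv2) and the standard library are available. Lean on these libraries where they do the work, as an engineer would, in place of code of your own. Each camera call takes 0.05 s, during which the arm holds its last target. There are 200 camera calls.

## Working session

There is one attempt and no reset: what is moved stays moved. The work goes in short steps, Python scripts to look and compute and a tool call to move; the robot and the scene stay as the last step left them, time stands still between calls to the robot, and variables do not carry over. Pictures are saved under pics/ and viewed, at most 10 in all, crops included, and the job is handed in when it is done.

Besides the shell and the picture viewer there is one more tool, called by a JSON object that holds its "method" and its "body", one argument or row to a line. carry_out: Moves the arm, as the interface text tells. Its arguments: {"type":"object","properties":{"deltas":{"type":"string"}},"required":["deltas"]}

```bash
ls; mkdir -p pics; python3 - <<'E'
from bench import sensors, vision
import cv2, numpy as np
o=sensors.get_obs(); print(o)
for n in ["top","side"]:
    m=vision.camera_model(n); print(n,m)
    cv2.imwrite(f"pics/{n}0.png",vision.camera(n))
print(vision.camera_model("wrist"))
E
```

```text
pics
{'time_s': 0.0, 'q': array([-1.38130647e+00,  1.81547707e-01,  1.60798783e+00, -3.79518107e-05,
        1.35383862e+00, -2.06306539e-01]), 'dq': array([-0.00014656, -0.00038408, -0.0006003 , -0.00070893,  0.00177295,
        0.00049008]), 'joint_efforts': array([ 2.56157973e-04, -4.44875407e+01, -3.51333511e+01, -2.79769019e-04,
        8.94441182e-03, -1.78607712e-05]), 'eef_pos': array([ 0.22158157, -0.52998665,  0.23039017]), 'eef_rot': array([-8.90876523e-04,  9.80480781e-01,  1.96612929e-01, -1.10370870e-05]), 'wrist_force': array([-0.57320796, -0.73845248, -0.65655164]), 'torque': array([ 0.04145558,  0.01447682, -0.03291727]), 'grasp_force': 0.0, 'opening': 1.0019480061312247}
top {'K': array([[473.48227803,   0.        , 282.84213009],
       [  0.        , 473.48227803, 221.39461767],
       [  0.        ,   0.        ,   1.        ]]), 'k1': 0.007558223296370552, 'extrinsics': array([[ 0.02272709, -0.99967707, -0.01136807, -0.01849885],
       [-0.97978821, -0.02001157, -0.19903415,  0.54940681],
       [ 0.19874238,  0.01566176, -0.97992662,  0.93458429],
       [ 0. 
[... 347 characters left out ...]
49012, -0.78230233,  0.07939694],
       [ 0.09132924,  0.77706089, -0.62276428,  0.85542104],
       [ 0.        ,  0.        ,  0.        ,  1.        ]])}
{'K': array([[308.51526265,   0.        , 277.44526615],
       [  0.        , 308.51526265, 210.73278019],
       [  0.        ,   0.        ,   1.        ]]), 'k1': -0.05251768458797296, 'hand_eye': array([[-1.44451234e-05, -9.47496984e-01, -3.19764701e-01,
         8.18376500e-02],
       [ 1.00000000e+00, -1.65733801e-05,  3.93446895e-06,
        -5.75687845e-05],
       [-9.02747940e-06, -3.19764701e-01,  9.47496985e-01,
        -1.42574650e-01],
       [ 0.00000000e+00,  0.00000000e+00,  0.00000000e+00,
         1.00000000e+00]])}
```

View pics/top0.png

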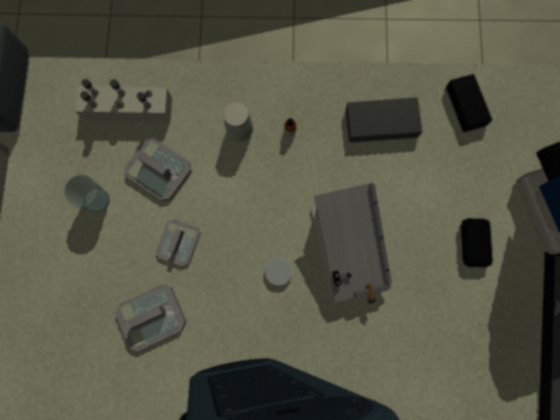

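View pics/side0.png

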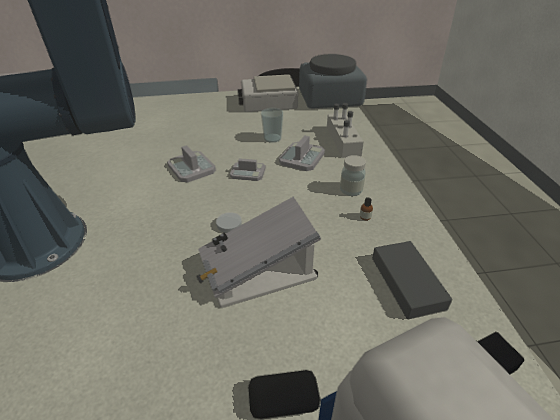

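The top view shows three look-alikes: large carriers at (157,170) and (151,318), and a small one at (178,244). The description asks for the smallest, so I choose (178,244). The dock is at about (352,243), with its low end towards the robot and the fence on the right. I'll check with an enlarged crop.

```bash
python3 - <<'E'
import cv2, numpy as np
t=cv2.imread("pics/top0.png")
g=lambda im:np.clip((im/255.)**0.6*255*1.1,0,255).astype(np.uint8)
a=cv2.resize(g(t[210:275,145:210]),None,fx=6,fy=6,interpolation=cv2.INTER_CUBIC) # 390
b=cv2.resize(g(t[175:315,305:405]),None,fx=4,fy=4,interpolation=cv2.INTER_CUBIC) #560x400
c=np.zeros((560,790,3),np.uint8); c[:390,:390]=a; c[:,390:]=b
cv2.imwrite("pics/crop1.png",c)
E
```

```text
(no output)
```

View pics/crop1.png

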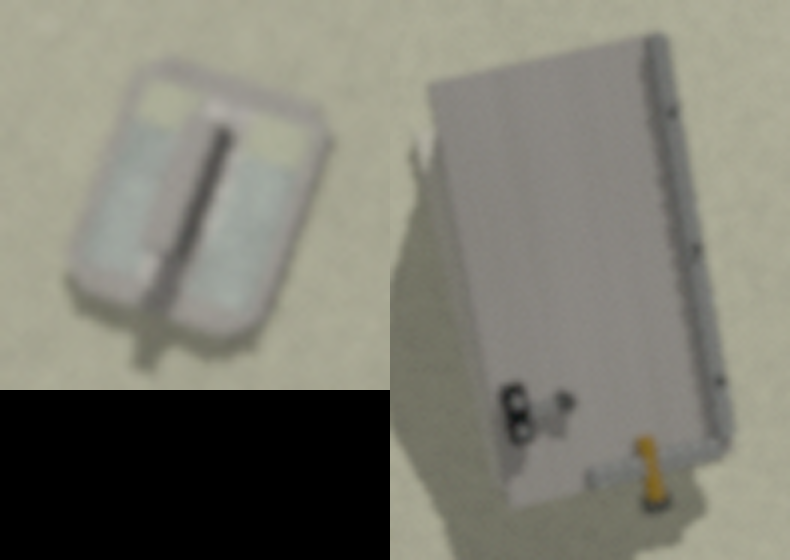

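The close crop confirms the small carrier at (178,244): two slides, the rib along its long axis and ends of about 75 x 90 mm. On the dock, the roller pin is at (349,275) and the brass screw tip at (369,286). Next I'll get rough positions.

```bash
cat > h.py <<'E'
import numpy as np, cv2
from scipy.spatial.transform import Rotation as Ro
from scipy.optimize import least_squares
from bench import sensors, vision
def rot(q): return Ro.from_quat([q[1],q[2],q[3],q[0]]).as_matrix()
def cam(name,obs=None):
    m=vision.camera_model(name)
    if name=="wrist":
        T=np.eye(4);T[:3,:3]=rot(obs["eef_rot"]);T[:3,3]=obs["eef_pos"]
        E=np.linalg.inv(T@m["hand_eye"])
    else:E=m["extrinsics"]
    return m["K"],m["k1"],E
def proj(c,P):
    K,k,E=c;P=np.atleast_2d(P)@E[:3,:3].T+E[:3,3]
    s=P[:,:2]/P[:,2:];s=s*(1+k*(s**2).sum(1,keepdims=True))
    return s@K[:2,:2].T+K[:2,2]
def ray(c,uv):
    K,k,E=c
    s=cv2.undistortPoints(np.array([[uv]],float),K,np.array([k,0,0,0.]))[0,0]
    R=E[:3,:3];return -R.T@E[:3,3],R.T@np.array([s[0],s[1],1])
def onz(c,uv,z):
    o,d=ray(c,uv);return o+d*(z-o[2])/d[2]
def tri(obs):  # list of (c,uv)
    A=[];b=[]
    for c,uv in obs:
        o,d=ray(c,uv);d/=np.linalg.norm(d);M=np.eye(3)-np.outer(d,d);A.append(M);b.append(M@o)
    x=np.linalg.lstsq(np.vstack(A),np.hstack(b),rcond=None)[0]
    return x
E
python3 - <<'E'
from h import *
np.set_printoptions(precision=4,suppress=True)
t=cam("top");s=cam("side")
for n,u in dict(A=(140,70),B=(165,58),C=(330,145),D=(265,325),E=(240,335),F=(70,280)).items():
    print(n,onz(t,(u[0]/6+145,u[1]/6+210),0.01))
print("c",onz(t,(200/6+145,197/6+210),0.01))
for n,a,b in [("upl",(315,196.25),(293,198)),("fenceup",(371,184.5),(320,237)),("pin",(348.7,275.5),(223,237)),("screwhead",(370,299),(206,275))]:
    print(n,tri([(t,a),(s,b)]))
o=sensors.get_obs();print(rot(o["eef_rot"]))
E
```

```text
A [0.5531 0.2451 0.01  ]
B [0.5578 0.2363 0.01  ]
C [0.5267 0.174  0.01  ]
D [0.4608 0.1935 0.01  ]
E [0.457  0.2023 0.01  ]
F [0.4755 0.2649 0.01  ]
c [0.5067 0.22   0.01  ]
upl [ 0.5891 -0.07    0.1175]
fenceup [ 0.6202 -0.1826  0.1069]
pin [ 0.4394 -0.1387  0.0901]
screwhead [ 0.399  -0.1876  0.0411]
[[ 0.9227  0.3855 -0.0003]
 [ 0.3855 -0.9227  0.0016]
 [ 0.0003 -0.0016 -1.    ]]
```

{"method": "carry_out", "body": {
  "deltas": "50 -25 -10 0 0 0.03 0;100 -50 -20 0 0 0.06 0;150 -75 -30 0 0 0.1 0;200 -100 -30 0 0 0.14 0;250 -125 -30 0 0 0.18 0;300 -155 -30 0 0 0.2 0;350 -180 -30 0 0 0.22 0;400 -210 -30 0 0 0.24 0;440 -230 -30 0 0 0.24 0;453 -233 -30 0 0 0.24 0;453 -233 -30 0 0 0.24 0"
}}

```text
time_s: 1.48
eef_pos: [0.5499, -0.1408, 0.2608]
eef_rot: [-0.0, 0.997, 0.078, -0.001]
wrist_force: [-0.2, -0.2, 0.8]
opening: 0.999
grasp_force: 0.0
```

```bash
python3 - <<'E'
from h import *
import pickle
o=sensors.get_obs();im=vision.camera("wrist")
pickle.dump(o,open("w1.pkl","wb"));cv2.imwrite("pics/w1.png",im)
print(o["time_s"],o["eef_pos"],o["eef_rot"])
e=cv2.resize(np.clip((im/255.)**0.7*255*1.1,0,255).astype(np.uint8),(800,600),interpolation=cv2.INTER_CUBIC)
cv2.imwrite("pics/w1e.png",e)
E
```

```text
1.475 [ 0.54986598 -0.14075381  0.26077114] [-5.41029590e-05  9.96916416e-01  7.84690782e-02 -5.10571706e-04]
```

View pics/w1e.png

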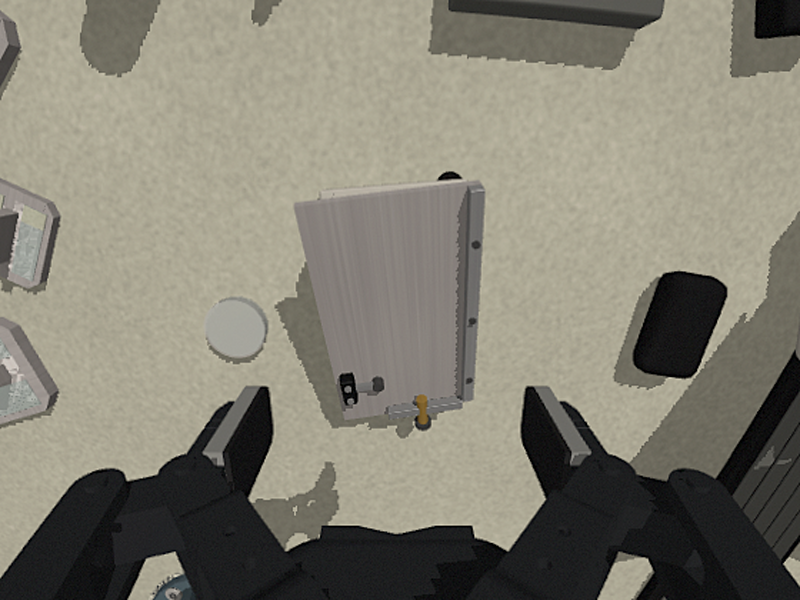

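Wrist view (800 px wide): the plate's upper-left corner is at (295,203), the fence's upper end at (478,183), the roller pin at (377,382), the housing at (348,389) and the brass tip at (421,401). Two enlarged panels should give precise positions.

```bash
python3 - <<'E'
from h import *
im=cv2.imread("pics/w1.png");g=lambda a:np.clip((a/255.)**0.6*255*1.15,0,255).astype(np.uint8)
A=cv2.resize(g(im[122:152,200:350]),None,fx=5,fy=5,interpolation=cv2.INTER_LINEAR)
B=cv2.resize(g(im[250:305,228:343]),None,fx=6.5,fy=6.5,interpolation=cv2.INTER_LINEAR)
c=np.zeros((150+B.shape[0],750,3),np.uint8);c[:150,:750]=A;c[150:,:B.shape[1]]=B[:,:750]
print(c.shape,B.shape);cv2.imwrite("pics/w1c.png",c)
E
```

```text
(508, 750, 3) (358, 748, 3)
```

View pics/w1c.png

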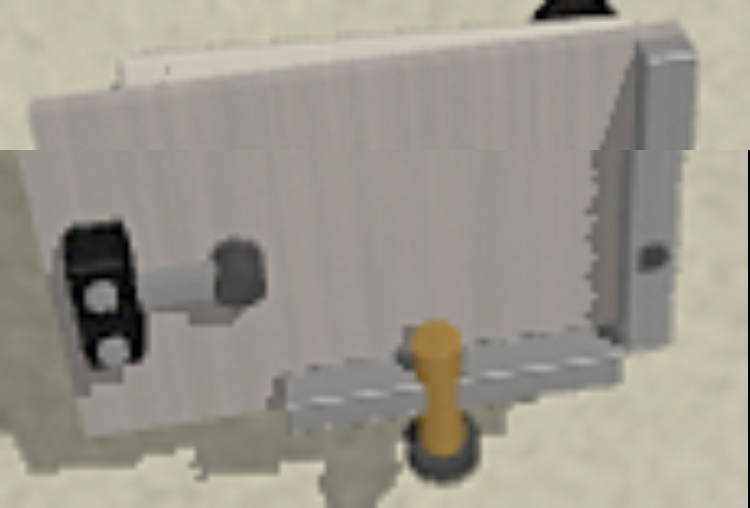

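```bash
cat > fit.py <<'E'
from h import *
import pickle
np.set_printoptions(precision=4,suppress=True)
o=pickle.load(open("w1.pkl","rb"));w=cam("wrist",o);t=cam("top");s=cam("side")
def R(yaw,a=20,b=6): return Ro.from_euler("ZYX",[yaw,-a,b],degrees=True).as_matrix()
def res(p,full=False):
    ox,oy,oz,yaw,xm,ym,xl,yr,sl,sr,f1,f2=p
    M=R(yaw)
    W=lambda x,y,z:M@np.array([x,y,z])/1000+np.array([ox,oy,oz])/1000
    L=[(w,(xm,ym,0),(206.6,142.4),1),(w,(38,75.5,5),(264.8,268.8),1),(w,(0,sl,9),(272.6,289.2),1),(w,(0,sr,9),(323.4,282.3),1),
     (w,(f1,0,9),(327.6,152),1),(w,(f2,0,9),(323.7,280),1),(w,(38,101,12),(244.6,276),1),(w,(xl,ym,0),(241.5,293.8),1),(w,(xm,yr,0),(336,126.4),1),
     (t,(xm,ym,0),(315,196.25),.7),(t,(38,75.5,5),(348.7,276),.7),(t,(xl,ym,0),(335,301.2),.7),(t,(38,101,12),(336.2,278.2),.7),
     (s,(xm,ym,0),(293,198),.7)]
    r=[k*(proj(c,W(*P))[0]-np.array(u)) for c,P,u,k in L]
    if full: print(np.array(r))
    return np.r_[np.hstack(r),(xm-xl-210)/3,(ym-yr-112)/3]
if __name__=="__main__":
    p=least_squares(res,[410,-200,30,9,205,107,-5,-5,90,0,180,0],loss="soft_l1").x
    print(p.round(1)); res(p,True); np.save("deck.npy",p)
    for sx in (0,10,20): print(sx,proj(w,R(p[3])@np.array([sx,38,5])/1000+p[:3]/1000))
E
python3 fit.py
```

```text
[ 425.7 -221.6   37.8   13.4  212.2  110.3   -8.9   -9.    68.6    0.5
  192.     3.1]
[[-0.0258  0.4366]
 [-0.4968  0.0472]
 [ 0.0208  0.1383]
 [-0.0968 -0.781 ]
 [ 0.6024  0.0162]
 [ 0.0444  0.0017]
 [-0.3524  0.211 ]
 [ 0.3818 -1.1847]
 [-0.2576  0.3944]
 [-0.0752 -0.8183]
 [-0.2552 -0.246 ]
 [ 0.4011 -0.1266]
 [ 0.7723  0.885 ]
 [ 0.4028 -1.1292]]
0 [[295.0301 283.4316]]
10 [[294.76   278.6553]]
20 [[294.4807 273.7232]]
```

{"method": "carry_out", "body": {
  "deltas": "8 -55 0 0 0 0.07 0;16 -112 10 0 0 0.14 0;24 -170 20 0 0 0.22 0;32 -228 30 0 0 0.3 0;40 -285 45 0 0 0.38 0;48 -335 60 0 0 0.44 0;50 -348 60 0 0 0.445 0;50 -348 60 0 0 0.445 0"
}}

```text
time_s: 2.52
eef_pos: [0.5455, 0.2097, 0.2015]
eef_rot: [0.0, 0.99, -0.144, 0.0]
wrist_force: [0.9, -0.2, 0.0]
opening: 0.998
grasp_force: 0.0
```

```bash
python3 - <<'E'
from h import *
import pickle
o=sensors.get_obs();im=vision.camera("wrist")
pickle.dump(o,open("w2.pkl","wb"));cv2.imwrite("pics/w2.png",im)
print(o["time_s"],o["eef_pos"],o["eef_rot"])
c=cam("wrist",o);p=proj(c,np.array([0.507,0.22,0.02]))[0].round().astype(int);print(p)
x0=p[0]-70;y0=max(p[1]-60,0);print(x0,y0)
e=im[y0:y0+120,x0:x0+140]
e=cv2.resize(np.clip((e/255.)**0.7*255*1.1,0,255).astype(np.uint8),None,fx=5,fy=5,interpolation=cv2.INTER_LINEAR)
cv2.imwrite("pics/w2e.png",e)
E
```

```text
2.525 [0.5454695  0.20970197 0.20148242] [ 2.99486903e-04  9.89596910e-01 -1.43867493e-01  9.74354283e-05]
[278 221]
208 161
```

View pics/w2e.png

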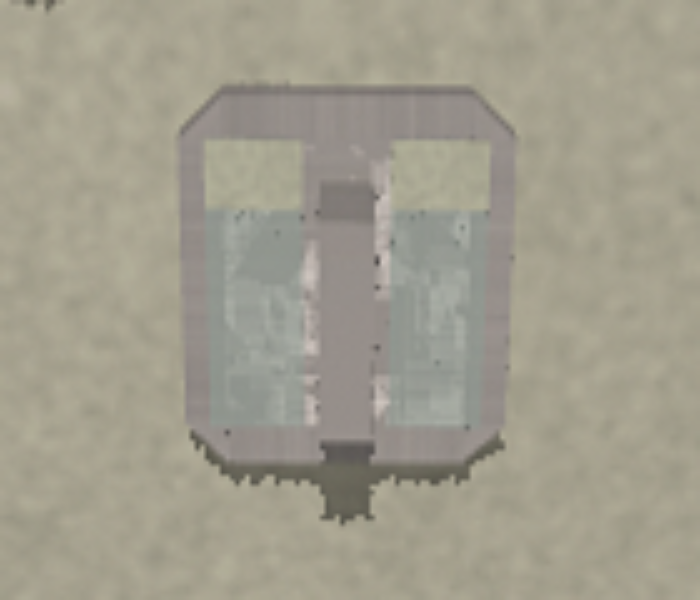

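The wrist crop shows the small carrier square to the tool, its rib top at x 320–373, y 220–443. Next: the plate and rib positions.

```bash
python3 - <<'E'
from h import *
import pickle
np.set_printoptions(precision=4,suppress=True)
o=pickle.load(open("w2.pkl","rb"));c=cam("wrist",o)
f=lambda u,z:onz(c,(208+(u[0]+.5)/5-.5,161+(u[1]+.5)/5-.5),z)
V=[f(u,.01) for u in [(222,88),(181,135),(472,88),(515,133),(188,427),(222,463),(503,430),(470,463)]]
print("centre",np.mean(V,0),"len",np.linalg.norm(V[0]-V[5]),"wid",np.linalg.norm(V[1]-V[3]))
d=(V[0]+V[2]-V[5]-V[7])/2;print("yaw",np.degrees(np.arctan2(d[1],d[0])))
r=[f(u,.04) for u in [(320,220),(373,220),(320,443),(373,443)]]
print("rib",np.mean(r,0),np.linalg.norm(r[0]-r[2]),np.linalg.norm(r[0]-r[1]))
d=r[0]+r[1]-r[2]-r[3];print(np.degrees(np.arctan2(d[1],d[0])))
M=rot(o["eef_rot"]);print("delta tool mm",M.T@(np.mean(V,0)-o["eef_pos"])*1000,M.T@(np.mean(r,0)-o["eef_pos"])*1000)
print(np.degrees(np.arctan2(M[1,0],M[0,0])))
E
```

```text
centre [0.5081 0.221  0.01  ] len 0.0917295882986019 wid 0.07450589180065521
yaw -16.72076799781657
rib [0.5078 0.2211 0.04  ] 0.050802682457969976 0.01095240293770094
-16.577111143194717
delta tool mm [-39.0944  -0.3444 191.4714] [-39.4148  -0.3201 161.4713]
-16.543403802792536
```

{"method": "carry_out", "body": {
  "deltas": "-20 0 30 0 0 0 0;-39 0 70 0 0 0 0;-39 0 110 0 0 0 0;-39 0 145 0 0 0 0;-39 0 170 0 0 0 0;-39 0 182 0 0 0 0;-39 0 186 0 0 0 0;-39 0 186 0 0 0 0"
}}

```text
time_s: 3.58
eef_pos: [0.5088, 0.2214, 0.0162]
eef_rot: [-0.0, 0.99, -0.144, 0.001]
wrist_force: [-0.3, 0.6, -0.2]
opening: 0.995
grasp_force: 0.0
```

{"method": "carry_out", "body": {
  "deltas": "0 0 0 0 0 0 0.5;0 0 0 0 0 0 0.8;0 0 0 0 0 0 1;0 0 0 0 0 0 1;0 0 0 0 0 0 1;0 0 0 0 0 0 1;0 0 0 0 0 0 1;0 0 0 0 0 0 1"
}}

```text
time_s: 4.58
eef_pos: [0.5081, 0.2219, 0.0155]
eef_rot: [-0.0, 0.99, -0.144, 0.0]
wrist_force: [-0.4, 0.3, 4.9]
opening: 0.128
grasp_force: 59.3
```

```bash
cat > mv.py <<'E'
from fit import *
p=np.load("deck.npy")
D=np.eye(4);D[:3,:3]=R(p[3]);D[:3,3]=p[:3]/1000
def tcp(x,y,z):  # TCP pose at deck coords (mm), tool normal to deck, tool x up the slope
    T=np.eye(4);T[:3,:3]=D[:3,:3]@np.diag([1,-1,-1]);T[:3,3]=(D@np.array([x,y,z,1000])/1000)[:3];return T
def delta(T,o):
    M=rot(o["eef_rot"]);return np.r_[M.T@(T[:3,3]-o["eef_pos"])*1000, Ro.from_matrix(M.T@T[:3,:3]).as_rotvec()]
def where(o):
    M=rot(o["eef_rot"]);q=np.linalg.inv(D)@np.r_[o["eef_pos"],1]
    return q[:3]*1000, np.degrees(Ro.from_matrix((D[:3,:3]@np.diag([1,-1,-1])).T@M).as_rotvec())
E
python3 - <<'E'
import fit
from fit import *
b=np.array([210,112,-10,-10])
g=lambda q:fit.res(np.r_[q[:4],b,q[4:]])
p=np.load("deck.npy");s=least_squares(g,np.r_[p[:4],p[8:]],loss="soft_l1");print(s.x.round(1),s.cost)
np.save("deck.npy",np.r_[s.x[:4],b,s.x[4:]])
E
python3 - <<'E'
from mv import *
o=sensors.get_obs()
print(o["opening"],o["grasp_force"],o["eef_pos"])
for z in (70,15.5+25,15.5+8): print(z,delta(tcp(128,41,z),o).round(3), tcp(128,41,z)[:3,3])
E
```

```text
[ 427.1 -222.    38.4   13.6   69.2    1.2  190.6    1.8] 11.017472994600197
0.1280904063459197 59.30633246898651 [0.5081 0.2219 0.0155]
70 [ 114.422  371.895 -136.146    0.193    0.313   -0.538] [ 0.5116 -0.1672  0.1516]
40.5 [ 121.543  364.199 -108.572    0.193    0.313   -0.538] [ 0.5207 -0.1619  0.124 ]
23.5 [125.647 359.765 -92.682   0.193   0.313  -0.538] [ 0.5259 -0.1588  0.1081]
```

{"method": "carry_out", "body": {
  "deltas": "0 0 -40 0 0 0 1;10 20 -95 0 0 0 1;30 60 -140 0.028 0.045 -0.077 1;45 110 -170 0.055 0.09 -0.154 1;60 165 -180 0.083 0.134 -0.23 1;75 220 -180 0.11 0.179 -0.307 1;90 275 -170 0.138 0.224 -0.384 1;105 325 -160 0.165 0.268 -0.461 1;114 365 -145 0.193 0.313 -0.538 1;114 372 -137 0.193 0.313 -0.538 1;114 372 -137 0.193 0.313 -0.538 1"
}}

```text
time_s: 5.95
eef_pos: [0.5099, -0.1668, 0.1507]
eef_rot: [-0.073, 0.976, 0.124, 0.164]
wrist_force: [-1.1, -1.0, -3.0]
opening: 0.127
grasp_force: 59.3
```

```bash
python3 - <<'E'
from mv import *
o=sensors.get_obs();print(where(o),o["wrist_force"])
pickle.dump(o,open("w3.pkl","wb"))
im=vision.camera("wrist");cv2.imwrite("pics/w3.png",im)
e=im[150:400,150:400];e=cv2.resize(np.clip((e/255.)**0.7*255*1.1,0,255).astype(np.uint8),(600,600))
cv2.imwrite("pics/w3e.png",e)
E
```

```text
(array([126.1837,  41.791 ,  69.6727]), array([ 0.1339, -0.1636,  0.2091])) [-1.0548 -0.9712 -3.0098]
```

View pics/w3e.png

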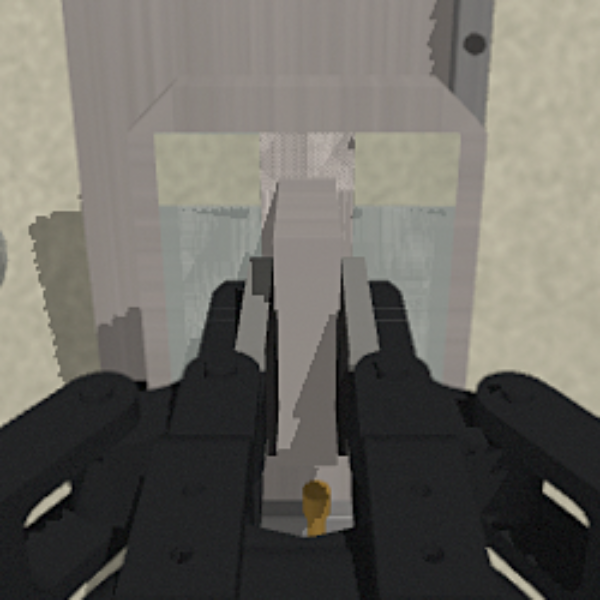

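The carrier is held centred and parallel to the plate, about 54 mm above it. I'll lower it in small steps.

{"method": "carry_out", "body": {
  "deltas": "0 0 15 0 0 0 1;0 0 30 0 0 0 1;0 0 40 0 0 0 1;0 0 46 0 0 0 1;0 0 49 0 0 0 1;0 0 49 0 0 0 1"
}}

```text
time_s: 6.75
eef_pos: [0.5261, -0.1585, 0.1065]
eef_rot: [-0.072, 0.976, 0.125, 0.166]
wrist_force: [-0.1, 0.1, -2.7]
opening: 0.131
grasp_force: 59.4
```

{"method": "carry_out", "body": {
  "deltas": "0 0 1 0 0 0 1;0 0 1.5 0 0 0 1;0 0 2 0 0 0 1;0 0 2 0 0 0 1"
}}

```text
time_s: 7.25
eef_pos: [0.5266, -0.1581, 0.1047]
eef_rot: [-0.072, 0.976, 0.125, 0.166]
wrist_force: [-0.5, -0.1, -2.2]
opening: 0.122
grasp_force: 59.4
```

{"method": "carry_out", "body": {
  "deltas": "0 0 0.5 0 0 0 1;0 0 1 0 0 0 1;0 0 1 0 0 0 1"
}}

```text
time_s: 7.62
eef_pos: [0.5269, -0.1578, 0.1036]
eef_rot: [-0.072, 0.976, 0.125, 0.166]
wrist_force: [0.2, 0.9, -2.7]
opening: 0.128
grasp_force: 59.4
```

{"method": "carry_out", "body": {
  "deltas": "0 0 0.5 0 0 0 1;0 0 1 0 0 0 1;0 0 1 0 0 0 1"
}}

```text
time_s: 8.0
eef_pos: [0.5272, -0.1577, 0.1027]
eef_rot: [-0.072, 0.976, 0.125, 0.166]
wrist_force: [0.7, 0.3, -2.2]
opening: 0.129
grasp_force: 59.4
```

{"method": "carry_out", "body": {
  "deltas": "0 0 0.5 0 0 0 1;0 0 0.7 0 0 0 1;0 0 0.7 0 0 0 1"
}}

```text
time_s: 8.38
eef_pos: [0.5274, -0.1576, 0.1021]
eef_rot: [-0.072, 0.976, 0.125, 0.166]
wrist_force: [0.2, 0.4, -3.1]
opening: 0.128
grasp_force: 59.4
```

{"method": "carry_out", "body": {
  "deltas": "0 0 0.5 0 0 0 1;0 0 0.8 0 0 0 1;0 0 0.8 0 0 0 1"
}}

```text
time_s: 8.75
eef_pos: [0.5277, -0.1574, 0.1013]
eef_rot: [-0.072, 0.976, 0.125, 0.166]
wrist_force: [-0.8, 0.3, -2.4]
opening: 0.127
grasp_force: 59.4
```

{"method": "carry_out", "body": {
  "deltas": "0 0 0.5 0 0 0 1;0 0 0.8 0 0 0 1;0 0 0.8 0 0 0 1"
}}

```text
time_s: 9.12
eef_pos: [0.5279, -0.1573, 0.1006]
eef_rot: [-0.072, 0.976, 0.125, 0.166]
wrist_force: [0.4, -0.8, -2.3]
opening: 0.13
grasp_force: 59.4
```

{"method": "carry_out", "body": {
  "deltas": "0 0 0.5 0 0 0 1;0 0 0.8 0 0 0 1;0 0 0.8 0 0 0 1"
}}

```text
time_s: 9.5
eef_pos: [0.5284, -0.1574, 0.1003]
eef_rot: [-0.071, 0.976, 0.125, 0.166]
wrist_force: [-1.9, -0.9, 1.4]
opening: 0.129
grasp_force: 60.1
```

{"method": "carry_out", "body": {
  "deltas": "0 0 0.4 0 0 0 1;0 0 0.6 0 0 0 1;0 0 0.6 0 0 0 1"
}}

```text
time_s: 9.88
eef_pos: [0.5288, -0.1576, 0.1003]
eef_rot: [-0.071, 0.976, 0.125, 0.166]
wrist_force: [-4.8, -0.2, 7.4]
opening: 0.126
grasp_force: 61.0
```

```bash
python3 - <<'E'
from mv import *
o=sensors.get_obs();print(where(o),o["wrist_force"],o["torque"])
im=vision.camera("side");cv2.imwrite("pics/s3.png",im)
e=im[180:310,190:330];e=cv2.resize(np.clip((e/255.)**0.7*255*1.1,0,255).astype(np.uint8),None,fx=4.5,fy=4.5)
cv2.imwrite("pics/s3e.png",e)
E
```

```text
(array([128.2447,  40.5342,  15.0856]), array([-0.0668,  0.0123, -0.0075])) [-4.7603 -0.195   7.4089] [0.0145 0.5263 0.0953]
```

{"method": "carry_out", "body": {
  "deltas": "0 0 -0.6 0 0 0 1;0 0 -0.6 0 0 0 1;0 0 -0.6 0 0 0 0;0 0 -0.6 0 0 0 0;0 0 -0.6 0 0 0 0;0 0 -0.6 0 0 0 0;0 0 -0.6 0 0 0 0;0 0 -0.6 0 0 0 0;0 0 -0.6 0 0 0 0;0 0 -0.6 0 0 0 0"
}}

```text
time_s: 11.18
eef_pos: [0.5282, -0.1572, 0.0999]
eef_rot: [-0.072, 0.976, 0.125, 0.166]
wrist_force: [-0.2, 0.8, -0.4]
opening: 1.006
grasp_force: 0.0
```

{"method": "carry_out", "body": {
  "deltas": "0 0 -20 0 0 0 0;10 0 -50 0 0 0 0;20 0 -90 0 0 0 0;30 0 -110 0 0 0 0;30 0 -110 0 0 0 0"
}}

```text
time_s: 11.8
eef_pos: [0.523, -0.1715, 0.215]
eef_rot: [-0.07, 0.975, 0.125, 0.167]
wrist_force: [-0.4, -0.8, 0.4]
opening: 1.002
grasp_force: 0.0
```

```bash
python3 - <<'E'
from mv import *
o=sensors.get_obs();print(o["time_s"],where(o),o["wrist_force"],o["torque"])
pickle.dump(o,open("w4.pkl","wb"))
im=vision.camera("wrist");cv2.imwrite("pics/w4.png",im)
e=cv2.resize(np.clip((im/255.)**0.7*255*1.1,0,255).astype(np.uint8),(800,600))
cv2.imwrite("pics/w4e.png",e)
E
```

```text
11.8 (array([159.1538,  40.092 , 126.4836]), array([-0.2008,  0.1054, -0.0613])) [-0.4462 -0.7855  0.3745] [-0.0783  0.1427 -0.0092]
```

View pics/w4e.png

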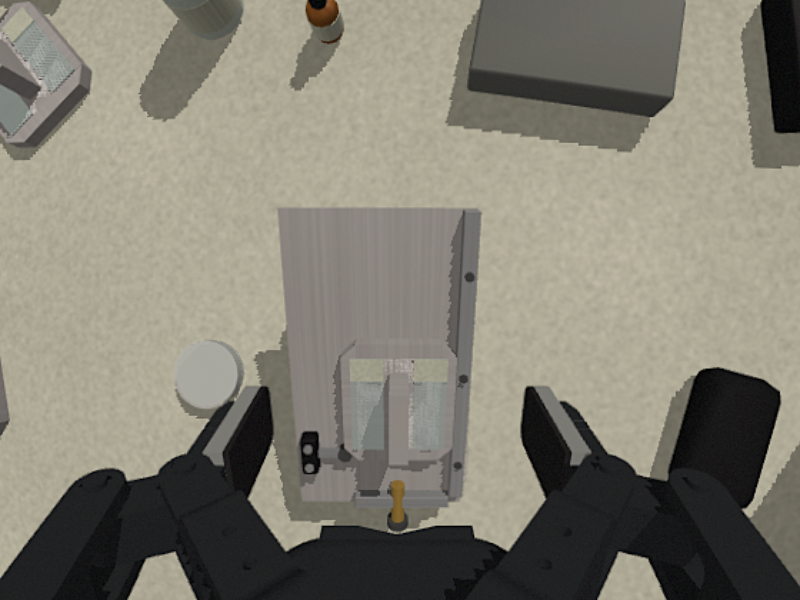

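The carrier rests against the fence and roller: its upper edge is at (400,344) in the 800 px view and its cut corner touches the pin at (345,453). I'll check its deck coordinates while shutting the fingers.

{"method": "carry_out", "body": {
  "deltas": "-5 2 30 0 0 0 1;-9 2 60 0 0 0 1;-9 2 85 0 0 0 1;-9 2 95 0 0 0 1;-9 2 95 0 0 0 1;-9 2 95 0 0 0 1"
}}

```text
time_s: 12.6
eef_pos: [0.5436, -0.1575, 0.1215]
eef_rot: [-0.071, 0.976, 0.125, 0.166]
wrist_force: [-0.5, -0.6, 0.2]
opening: 0.001
grasp_force: 0.0
```

```bash
python3 - <<'E'
from mv import *
c=cam("wrist",pickle.load(open("w4.pkl","rb")))
n=D[:3,2]
def onD(u,z):
    P=D[:3,3]+n*z/1000;o,d=ray(c,(u[0]*.7,u[1]*.7));q=o+d*(n@(P-o))/(n@d)
    return (np.linalg.inv(D)@np.r_[q,1])[:3]*1000
print("upper edge",onD((400,343),10),"sides",onD((343,358),10),onD((457,358),10),"screw tip",onD((398,489),5),"pin",onD((345,453),5))
o=sensors.get_obs();print(o["time_s"],where(o),o["opening"],D[:3,0])
E
```

```text
upper edge [125.356   37.3003  10.    ] sides [114.7227  74.29    10.    ] [114.6644   0.1798  10.    ] screw tip [ 4.0193 38.2643  5.    ] pin [36.5444 76.5447  5.    ]
12.6 (array([149.0156,  38.7621,  30.3214]), array([-0.0432, -0.003 ,  0.0074])) 0.0013000423657473816 [0.9135 0.2204 0.342 ]
```

{"method": "carry_out", "body": {
  "deltas": "0 0 12 0 0 0 1;0 0 20 0 0 0 1;0 0 24 0 0 0 1;0 0 26 0 0 0 1;0 0 26 0 0 0 1"
}}

```text
time_s: 13.22
eef_pos: [0.5513, -0.1524, 0.0964]
eef_rot: [-0.072, 0.976, 0.125, 0.166]
wrist_force: [-0.3, -0.3, 0.3]
opening: -0.001
grasp_force: 0.0
```

{"method": "carry_out", "body": {
  "deltas": "-4 0 0 0 0 0 1;-7 0 0 0 0 0 1;-9 0 0 0 0 0 1;-10 0 0 0 0 0 1;-11 0 0 0 0 0 1;-11 0 0 0 0 0 1"
}}

```text
time_s: 13.98
eef_pos: [0.5412, -0.1549, 0.0928]
eef_rot: [-0.072, 0.976, 0.125, 0.166]
wrist_force: [-0.2, -0.8, 0.5]
opening: 0.003
grasp_force: 0.0
```

```bash
cat > f.py <<'E'
from mv import *
o=sensors.get_obs();w,a=where(o);print(o["time_s"],w.round(2),a.round(2),"F deck",(D[:3,:3].T@o["wrist_force"]).round(1))
E
python3 f.py
```

```text
13.975 [137.62  39.11   3.77] [-0.   -0.03  0.03] F deck [-0.2 -0.7  0.6]
```

{"method": "carry_out", "body": {
  "deltas": "-0.7 0 0 0 0 0 1;-1.4 0 0 0 0 0 1;-2.1 0 0 0 0 0 1;-2.8 0 0 0 0 0 1;-3.5 0 0 0 0 0 1;-4 0 0 0 0 0 1"
}}

```text
time_s: 14.72
eef_pos: [0.5386, -0.1556, 0.0922]
eef_rot: [-0.072, 0.975, 0.125, 0.167]
wrist_force: [6.3, 2.8, 2.0]
opening: -0.004
grasp_force: 3.0
```

```bash
python3 f.py
```

```text
14.725 [134.87  39.04   4.13] [-0.03  0.09  0.03] F deck [ 7.1  1.2 -0.5]
```

{"method": "carry_out", "body": {
  "deltas": "-0.6 0 0 0 0 0 1;-1.2 0 0 0 0 0 1;-1.8 0 0 0 0 0 1;-2.4 0 0 0 0 0 1;-3 0 0 0 0 0 1;-3.5 0 0 0 0 0 1"
}}

```text
time_s: 15.48
eef_pos: [0.5353, -0.1564, 0.091]
eef_rot: [-0.072, 0.975, 0.125, 0.167]
wrist_force: [4.0, 3.3, 1.4]
opening: 0.001
grasp_force: 2.3
```

```bash
python3 f.py
```

```text
15.475 [131.25  39.07   4.12] [-0.03  0.07  0.02] F deck [ 4.9  2.2 -0.5]
```

{"method": "carry_out", "body": {
  "deltas": "-0.6 0 0 0 0 0 1;-1.2 0 0 0 0 0 1;-1.8 0 0 0 0 0 1;-2.4 0 0 0 0 0 1;-3 0 0 0 0 0 1"
}}

```text
time_s: 16.1
eef_pos: [0.5315, -0.1572, 0.0891]
eef_rot: [-0.072, 0.976, 0.125, 0.166]
wrist_force: [1.5, 0.7, 1.5]
opening: 0.0
grasp_force: 0.9
```

```bash
python3 f.py
```

```text
16.1 [126.95  39.14   3.72] [ 0.01 -0.04  0.03] F deck [2.1 0.4 0.9]
```

Past the roller, friction is about 2 N. I'll feel for the stop in small steps.

{"method": "carry_out", "body": {
  "deltas": "-0.8 0 0 0 0 0 1;-1.6 0 0 0 0 0 1;-2.4 0 0 0 0 0 1;-3 0 0 0 0 0 1;-3 0 0 0 0 0 1"
}}

```text
time_s: 16.73
eef_pos: [0.5287, -0.1579, 0.0881]
eef_rot: [-0.072, 0.976, 0.125, 0.166]
wrist_force: [1.1, 1.2, 0.9]
opening: -0.001
grasp_force: 0.6
```

{"method": "carry_out", "body": {
  "deltas": "-0.5 0 0 0 0 0 1;-1 0 0 0 0 0 1;-1.5 0 0 0 0 0 1;-1.5 0 0 0 0 0 1"
}}

```text
time_s: 17.23
eef_pos: [0.5274, -0.1582, 0.0876]
eef_rot: [-0.072, 0.976, 0.125, 0.166]
wrist_force: [0.9, 0.3, -0.3]
opening: 0.002
grasp_force: 0.6
```

{"method": "carry_out", "body": {
  "deltas": "-0.5 0 0 0 0 0 1;-1 0 0 0 0 0 1;-1.5 0 0 0 0 0 1;-1.5 0 0 0 0 0 1"
}}

```text
time_s: 17.73
eef_pos: [0.526, -0.1585, 0.0871]
eef_rot: [-0.072, 0.976, 0.125, 0.166]
wrist_force: [1.4, 0.8, 1.0]
opening: 0.002
grasp_force: 0.6
```

```bash
python3 f.py
```

```text
17.725 [121.02  39.15   3.75] [ 0.   -0.04  0.02] F deck [1.8 0.5 0.3]
```

{"method": "carry_out", "body": {
  "deltas": "-0.5 0 0 0 0 0 1;-1 0 0 0 0 0 1;-1.5 0 0 0 0 0 1;-1.5 0 0 0 0 0 1"
}}

```text
time_s: 18.23
eef_pos: [0.5247, -0.1588, 0.0866]
eef_rot: [-0.072, 0.976, 0.125, 0.166]
wrist_force: [1.4, 0.6, 0.8]
opening: -0.001
grasp_force: 0.6
```

{"method": "carry_out", "body": {
  "deltas": "-0.5 0 0 0 0 0 1;-1 0 0 0 0 0 1;-1.5 0 0 0 0 0 1;-1.5 0 0 0 0 0 1"
}}

```text
time_s: 18.73
eef_pos: [0.5233, -0.1592, 0.0861]
eef_rot: [-0.072, 0.976, 0.125, 0.166]
wrist_force: [1.1, 0.7, -0.5]
opening: -0.001
grasp_force: 0.6
```

{"method": "carry_out", "body": {
  "deltas": "-0.5 0 0 0 0 0 1;-1 0 0 0 0 0 1;-1.5 0 0 0 0 0 1;-1.5 0 0 0 0 0 1"
}}

```text
time_s: 19.23
eef_pos: [0.5219, -0.1595, 0.0856]
eef_rot: [-0.072, 0.976, 0.125, 0.166]
wrist_force: [1.2, 0.7, -0.0]
opening: -0.003
grasp_force: 0.6
```

{"method": "carry_out", "body": {
  "deltas": "-0.5 0 0 0 0 0 1;-1 0 0 0 0 0 1;-1.5 0 0 0 0 0 1;-1.5 0 0 0 0 0 1"
}}

```text
time_s: 19.73
eef_pos: [0.5206, -0.1598, 0.0851]
eef_rot: [-0.072, 0.976, 0.125, 0.166]
wrist_force: [1.1, 0.5, 0.1]
opening: -0.002
grasp_force: 0.6
```

{"method": "carry_out", "body": {
  "deltas": "-0.5 0 0 0 0 0 1;-1 0 0 0 0 0 1;-1.5 0 0 0 0 0 1;-1.5 0 0 0 0 0 1"
}}

```text
time_s: 20.23
eef_pos: [0.5192, -0.1602, 0.0846]
eef_rot: [-0.072, 0.976, 0.125, 0.166]
wrist_force: [0.6, 0.1, 0.7]
opening: -0.001
grasp_force: 0.6
```

```bash
python3 f.py
```

```text
20.225 [113.54  39.14   3.76] [ 0.   -0.04  0.02] F deck [ 0.8 -0.   0.5]
```

{"method": "carry_out", "body": {
  "deltas": "-0.5 0 0 0 0 0 1;-1 0 0 0 0 0 1;-1.5 0 0 0 0 0 1;-1.5 0 0 0 0 0 1"
}}

```text
time_s: 20.72
eef_pos: [0.5178, -0.1605, 0.084]
eef_rot: [-0.072, 0.976, 0.125, 0.166]
wrist_force: [1.1, -0.5, -0.6]
opening: -0.0
grasp_force: 0.6
```

{"method": "carry_out", "body": {
  "deltas": "-0.5 0 0 0 0 0 1;-1 0 0 0 0 0 1;-1.5 0 0 0 0 0 1;-1.5 0 0 0 0 0 1"
}}

```text
time_s: 21.22
eef_pos: [0.5164, -0.1608, 0.0835]
eef_rot: [-0.072, 0.976, 0.125, 0.166]
wrist_force: [1.6, 1.4, -0.8]
opening: 0.003
grasp_force: 0.6
```

{"method": "carry_out", "body": {
  "deltas": "-0.5 0 0 0 0 0 1;-1 0 0 0 0 0 1;-1.5 0 0 0 0 0 1;-1.5 0 0 0 0 0 1"
}}

```text
time_s: 21.72
eef_pos: [0.5158, -0.161, 0.0835]
eef_rot: [-0.072, 0.975, 0.125, 0.166]
wrist_force: [5.2, 2.7, 0.5]
opening: -0.002
grasp_force: 2.6
```

The force is up to about 5.5 N and motion has stalled, so this is likely the stop. A small extra nudge should confirm it.

{"method": "carry_out", "body": {
  "deltas": "-0.3 0 0 0 0 0 1;-0.5 0 0 0 0 0 1;-0.5 0 0 0 0 0 1"
}}

```text
time_s: 22.1
eef_pos: [0.5157, -0.1611, 0.0836]
eef_rot: [-0.072, 0.975, 0.125, 0.167]
wrist_force: [6.3, 2.7, 1.3]
opening: -0.004
grasp_force: 3.4
```

```bash
python3 f.py
```

```text
22.1 [109.82  39.07   4.09] [-0.02  0.09  0.03] F deck [ 6.8  1.  -1.2]
```

Stop confirmed: about 7 N with no further motion. Backing off and lifting away.

{"method": "carry_out", "body": {
  "deltas": "1.5 0 0 0 0 0 1;4 0 0 0 0 0 1;12 0 0 0 0 0 1;20 0 -5 0 0 0 1;30 0 -40 0 0 0 1;40 0 -80 0 0 0 1;50 0 -122 0 0 0 1;50 0 -122 0 0 0 1;50 0 -122 0 0 0 1"
}}

```text
time_s: 23.22
eef_pos: [0.523, -0.1722, 0.2139]
eef_rot: [-0.072, 0.976, 0.125, 0.166]
wrist_force: [-0.1, -0.1, -0.3]
opening: 0.007
grasp_force: 0.0
```

```bash
python3 f.py; python3 - <<'E'
from mv import *
o=sensors.get_obs();c=cam("wrist",o);im=vision.camera("wrist");cv2.imwrite("pics/w5.png",im)
pickle.dump(o,open("w5.pkl","wb"))
e=im[230:370,190:350];print(proj(c,(D@[.055,.038,.01,1])[:3]))
cv2.imwrite("pics/w5e.png",cv2.resize(np.clip((e/255.)**0.6*255*1.1,0,255).astype(np.uint8),None,fx=4.2,fy=4.2))
E
```

```text
23.225 [158.62  39.32 125.61] [-0.   -0.05  0.01] F deck [-0.2 -0.1 -0.3]
[[278.7982 304.6127]]
```

View pics/w5e.png

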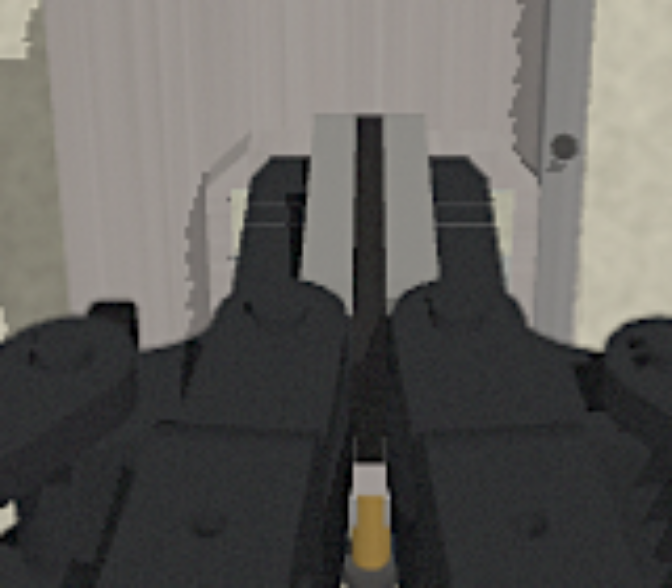

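The carrier sits parallel along the fence, and its end meets the brass screw at (370,495). The fingers hide part of the view, so I'll open them for one last clear check.

{"method": "carry_out", "body": {
  "deltas": "20 0 -20 0 0 0 0;30 0 -30 0 0 0 0;30 0 -30 0 0 0 0;30 0 -30 0 0 0 0;30 0 -30 0 0 0 0;30 0 -30 0 0 0 0"
}}

```text
time_s: 24.02
eef_pos: [0.541, -0.1711, 0.2517]
eef_rot: [-0.072, 0.976, 0.125, 0.165]
wrist_force: [0.1, 0.2, 0.9]
opening: 1.002
grasp_force: 0.0
```

```bash
python3 - <<'E'
from mv import *
o=sensors.get_obs();c=cam("wrist",o);im=vision.camera("wrist");cv2.imwrite("pics/w6.png",im)
e=im[250:370,200:340]
cv2.imwrite("pics/w6e.png",cv2.resize(np.clip((e/255.)**0.6*255*1.1,0,255).astype(np.uint8),None,fx=5,fy=5))
for n,P in dict(upL=(100,76,10),upR=(100,0,10),end=(10,38,10)).items(): print(n,(proj(c,(D@np.r_[np.array(P)/1000,1])[:3])[0]-[200,250])*5)
E
```

```text
upL [215.4131 127.3886]
upR [572.5078 127.1735]
end [393.7312 464.5588]
```

View pics/w6e.png

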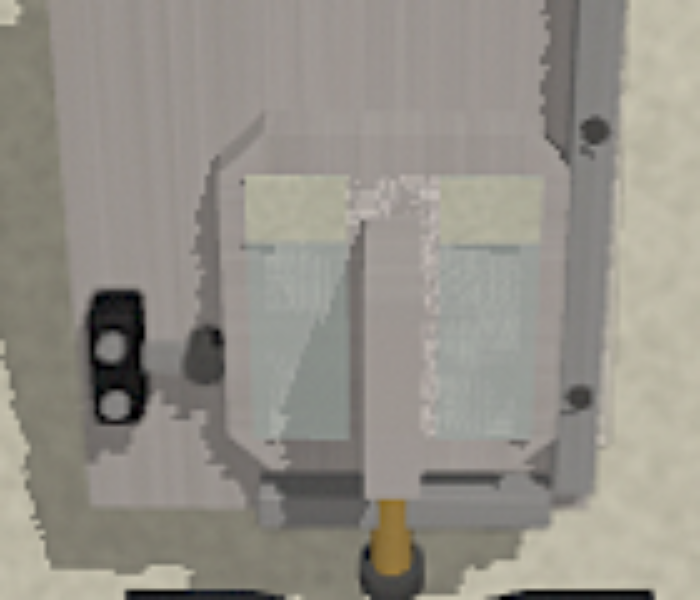

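The last view shows the carrier home. Its side is on the fence at x≈565, the roller presses its flank at (205,355), and its lower edge is at the screw at (393,470).

```bash
python3 -c "
from bench import ctrl;print(ctrl.hand_in())"
```

```text
the job is handed in; nothing more can be done
None
```

The smallest carrier slid down to the roller and was pushed past it until it met the brass stop screw at about 7 N, with its side on the fence; I handed the job in at about 24 s with the robot clear.

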